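# Roll the bisque roller home in its track

## Robot

A 6-joint arm with a two-finger parallel gripper is mounted at the origin on the work surface. World frame = base frame: x ahead of the robot, y to its left, z up, the work surface at z = 0. Lengths are in m, angles in degrees, forces in N, time in s.
With the tool pointing down it reaches from about 0.4 to 0.825 m from the base axis. Payload 7 kg.
Tool frame: the origin (TCP) lies on the centre line of the jaws, within the pads' length; the fingertips stand 14 mm ahead of it and the grasp point (between the pads) lies 5 mm behind it; z points along the fingers, y is the line along which they close (so a half turn about z gives the same grasp; the last joint's range is limited). The gripper opens to 88 mm and grips with 3 to 60 N. Pads are 19 mm wide; open, the fingers measure 130 mm over their backs; the gripper's body (78 mm by 193 mm) begins 47 mm behind the grasp point.
Start: joints at [79.933, 20.546, 0.682, 0, -70.136, -16.507], TCP at [0.302, 0.604, 0.241] pointing down, gripper open.
Joint ranges: [-176.03, 176.03], [-82.01, 121.73], [-58.28, 71.71], [-173.87, 95.51], [-174.79, -0.11], [-173.66, 173.66]. Speed limits (degrees/s): [136.94, 136.94, 172.46, 180, 180, 180].

## Interface

Orientations are given as [roll, pitch, yaw] about the fixed x, y, z axes, in that order (R = Rz(yaw) Ry(pitch) Rx(roll)).
In Python, from plant import r gives the robot as it stands.
- The arm moves only by the tool send_rows, never from a script. Its argument "steps" is a list of rows, each an object with "dp": the shift along the tool's x, y, z in mm, a list of three; "roll": the turn about the tool's z in rad; "jaw": the opening in per cent of the stroke, from 0 (shut) to 100 (fully open). In form: [{"dp": [tx, ty, tz], "roll": roll, "jaw": jaw}, ...]. A call has 1 to 5 rows; each row is the pose to reach, as a shift and turn from the pose commanded when the call began, along the tool's axes at that moment; what a row does not reach only later rows make up. A row lasts 1/8 s, in which the tool goes at most 62.5 mm and 10.7 degrees, less where a joint would pass 70% of its speed; a pose out of reach is approached as far as the arm can. A call with a gripper value outside its range is refused whole. The fingers move at their own pace and stop on an object; "newtons" is the grip in N (left out, the last holds). Time passes only in rows, so rows that repeat a pose let the fingers close. It gives the time, the measured TCP pose, the force, the opening and the grip force at its end, in the units of the state.
- r.get_state(): the state, without advancing time (a new reading comes with each control period).
- r.capture(name): name is "scene" or "top"; returns a dict with "image" (420x560x3 uint8, blue, green, red), "K" (3x3 intrinsics, pixels), "rvec" (rotation vector, rad) and "tvec" (3), from world to camera coordinates, as OpenCV has them. Camera axes: x right, y down, z forward; pixel columns grow to the right and rows downward; lengths in m; the calibration is good to about 2 mm. A picture is of the moment at which its call begins. There is no depth.
- r.close_job(): hands the job in; it is judged then, once.
The state is a dict: "time_s": time; "joints": joint angles; "qd": joint speeds; "joint_torque": joint torques, N m; "tcp_pos": TCP position; "eef_rot": TCP orientation; "contact_force": force on the tool from outside, world axes, zero at the start; "moment": the same for the moment, N m; "gripper_width": finger opening in m; "gripper_force": force on a finger pad.
Only numpy, scipy, OpenCV 4.12 (cv2) and the standard library are available. Lean on these libraries where they do the work, as an engineer would, in place of code of your own. Each camera call takes 0.05 s, during which the arm holds its last target. There are 200 camera calls.

## Task

Take the wooden paddle out of its stand and use it to roll the clay roller slowly along the wooden track, down into the seat at the end, pushing the sliding follower in front of it all the way back until it comes up solid; lean on it lightly for a moment there (about 10 newtons: the bare fired clay chips above 20). Then stand the paddle back in its stand. The roller is cleaned for glazing, so do not touch it with the gripper, and leave the other things on the bench alone.

Things in the scene. Friction and masses are not known exactly. Their poses are not given: they have to be found in the camera images.
- track: Fixed wooden track, 360 x 124 mm. Origin: centre of its underside; x along it in the rolling direction, z up. Channel 104 mm wide between side walls 36 mm high (above the table), open at x = -180 mm. Floor 18 mm high; near the far end it steps down 3 mm to the seat. The end unit (step, follower, dark end block 47 mm high) is clamped anywhere over 24 mm: step at x = 66 to 90 mm, not measured.
- roller: Solid unglazed terracotta cylinder, 40 mm diameter, 96 mm long, about 0.2 kg (varies), lying across the channel, free to roll. Origin: its centre; y is its long axis, x and z turn as it rolls. Starts with its centre at track x = -100 to -40 mm. Home in the seat: centre 35 mm above the table, 10 to 13 mm past the step, which keeps it there when let go; the follower is then right at its front.
- roller_center (a point): The centre of the roller, on its axis.
- follower: Dark wooden plate ahead of the roller, 10 x 96 mm, 23 to 49 mm above the table, on rods through the end block. Origin: centre of its roller-side face; axes as track. Slides along track x, stays where left, 3 N drag (the paddle feels 3 to 6 N). Must move 13 to 40 mm from its start to a solid stop, 32.5 mm past the step (track x 98 to 123 mm): feel for it. 10 N on it there is right.
- paddle: Loose wooden paddle, 0.12 kg, 155 mm tall, upright in its stand. Origin: centre of the blade's foot, z up. Blade 10 mm thick (x), 64 wide (y), 0 to 85 mm above the origin; handle 20 mm thick (x), 36 wide (y), 85 to 155 mm. Grip the handle across its thickness; push with a flat face of the blade, its foot a few mm clear of the channel floor.
- stand: The fixed dark wooden stand of the paddle, 75 x 110 mm, 50 mm high. Origin: centre of the underside. A slot for the blade, 15 mm along the stand's x and 74 mm along its y, is open at the top and has its floor 10 mm above the table. The paddle stands in it with its blade along the stand's y.
- spare: Bystander: a spare clay roller, 40 mm in diameter, 96 mm tall, standing on end on the table beside the track. Origin: centre of its underside. Leave alone.
- jar: Bystander: a small closed jar, 60 mm in diameter, 70 mm tall, standing on the table on the robot's side of the track. Origin: centre of its underside. Leave alone.
- rib: Bystander: a spatula, 160 mm long, lying flat on the table to the left of the track. Origin: at the underside. Leave alone.
Mind the look-alikes: they are no part of the job. Leave any green or yellow look-alike of the paddle alone.

How it is judged (in metres and radians):
On the way, in this order (a step that is already met when the one before it is completed fails the run):
1. the paddle is lifted out of its stand by the gripper (z of paddle in the frame of stand above 0.055 m and contact force between the fingers and paddle above 1 N), for 0.1 s.
2. the paddle presses the roller and the roller presses the follower against its solid stop with more than 6 N (contact force between roller and follower above 6 N and contact force between paddle and roller above 5 N and x of follower in the frame of track above 0.095 m), for 0.15 s.
At the end, for the whole second after the job is handed in: The roller lies at rest down in the seat (centre under 36.5 mm above the table, square to the track within 0.05 rad), the follower's face within 4.5 mm of its front; the paddle stands at rest in its stand (foot within 5 mm of the slot floor and 12 mm of centre, leaning under 0.25 rad) (x of roller_center in the frame of track above 0.074 m and x of roller_center in the frame of follower above -0.0245 m and z of roller_center in the frame of track below 0.0365 m and angle between the y axis of roller and the y axis of track, either way round below 0.05 rad and linear speed of roller below 0.01 m/s and horizontal distance between paddle and stand below 0.012 m and z of paddle in the frame of stand below 0.015 m and angle between paddle's own z axis and vertical below 0.25 rad and linear speed of paddle below 0.02 m/s); the robot touches nothing.
It fails at once if the paddle pushes the roller with more than 20 N (contact force between paddle and roller above 20 N).
It fails at once if the gripper or arm touches the roller (contact force between any of the fingers, the arm and roller above 0.3 N).
It fails at once if the gripper or arm pushes the follower (contact force between any of the fingers, the arm, paddle and follower above 0.3 N).
It fails at once if the roller runs faster than 0.3 m/s (linear speed of roller above 0.3 m/s).
It fails at once if a bystander is moved by more than 20 mm (distance of any of spare, jar, rib from where it was at the start of the episode above 0.02 m).
It also fails if it takes over 61 s, if anything falls off the work surface, if the arm or the gripper's body presses on something with over 40 N, if the wrist force passes 120 N, or if a joint passes its speed limit or range.

## Working session

There is one attempt and no reset: what is moved stays moved. The work goes in short steps, Python scripts to look and compute and a tool call to move; the robot and the scene stay as the last step left them, time stands still between calls to the robot, and variables do not carry over. Pictures are saved under pics/ and viewed, at most 10 in all, crops included, and the job is handed in when it is done.

Besides the shell and the picture viewer there is one more tool, called after "Call:" by a JSON object that holds its "name" and its "arguments", one argument or row to a line. send_rows: Moves the arm, as the interface text tells. Its arguments: {"type":"object","properties":{"steps":{"type":"array","items":{"type":"object","properties":{"dp":{"type":"array","items":{"type":"number"}},"roll":{"type":"number"},"jaw":{"type":"number"}}}},"newtons":{"type":"number"}},"required":["steps"]}

```bash
mkdir -p pics; ls
python3 - <<'E'
from plant import r
import cv2
s=r.get_state(); print(s)
for n in("scene","top"):
    c=r.capture(n); cv2.imwrite(f"pics/{n}0.png",c["image"]); print(n,c["K"],c["rvec"],c["tvec"])
E
```

```text
pics
{'time_s': 0.0, 'joints': array([ 7.99320356e+01,  2.05928698e+01,  6.33829188e-01, -1.98000165e-02,
       -7.01350027e+01, -1.65059371e+01]), 'qd': array([ 0.00116213, -0.04911101, -0.09340128,  0.04997113, -0.03719768,
       -0.0502577 ]), 'joint_torque': array([-1.54633934e-03, -5.82724714e+01,  2.93052953e+01,  6.99731693e+00,
        6.71006273e-03, -1.73979934e-04]), 'tcp_pos': array([0.30178931, 0.6032644 , 0.23960789]), 'eef_rot': array([ 1.79904544e+02, -8.87556865e-03, -2.65806375e+01]), 'contact_force': array([-0.32528162,  1.0350225 ,  0.62358057]), 'moment': array([-0.04470471, -0.05919063,  0.03892061]), 'gripper_force': 0.0, 'gripper_width': 0.08755585518244698}
scene [[502.7696128    0.         285.94991028]
 [  0.         502.7696128  211.14494337]
 [  0.           0.           1.        ]] [ 2.00442981  0.9235687  -0.5242211 ] [-0.44002872 -0.1043295   1.47288319]
top [[421.96302659   0.         282.65048507]
 [  0.         421.96302659 212.63048298]
 [  0.           0.           1.        ]] [ 2.16118606 -2.1206871   0.13667738] [0.12005599 0.55777444 1.02883651]
```

View pics/top0.png

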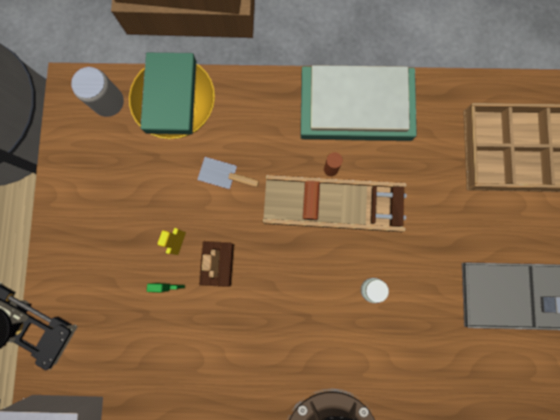

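View pics/scene0.png

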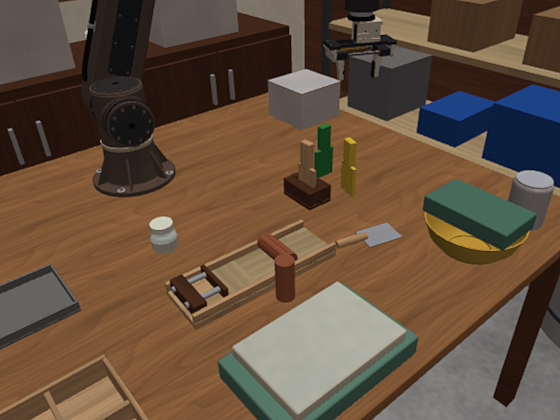

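Candidates for the paddle, in the scene view: plain wooden one standing in the dark stand at (307,165), green look-alike (324,150) and yellow look-alike (349,167), both standing on the bench. I choose the wooden one in the stand. In the top view the stand is at (216,264) and the track runs from its open end (265,202) to the end block (398,207), with the roller at (311,200). The jar is at (375,291), the spare at (333,163) and the rib at (217,173).

Run:
```python
import cv2
a=cv2.imread("pics/top0.png")
cv2.imwrite("pics/t_track.png",cv2.resize(a[165:245,255:415],None,fx=5,fy=5,interpolation=cv2.INTER_CUBIC))
cc=cv2.resize(a[232:296,140:240],None,fx=8,fy=8,interpolation=cv2.INTER_CUBIC)
cv2.imwrite("pics/t_stand.png",cc)
b=cv2.imread("pics/scene0.png")
cv2.imwrite("pics/s_stand.png",cv2.resize(b[120:215,275:365],None,fx=6,fy=6,interpolation=cv2.INTER_CUBIC))
```

```text
(no output)
```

View pics/t_track.png

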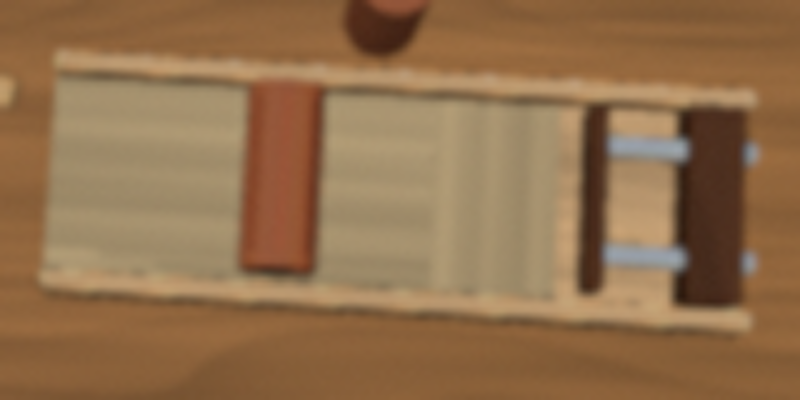

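View pics/t_stand.png

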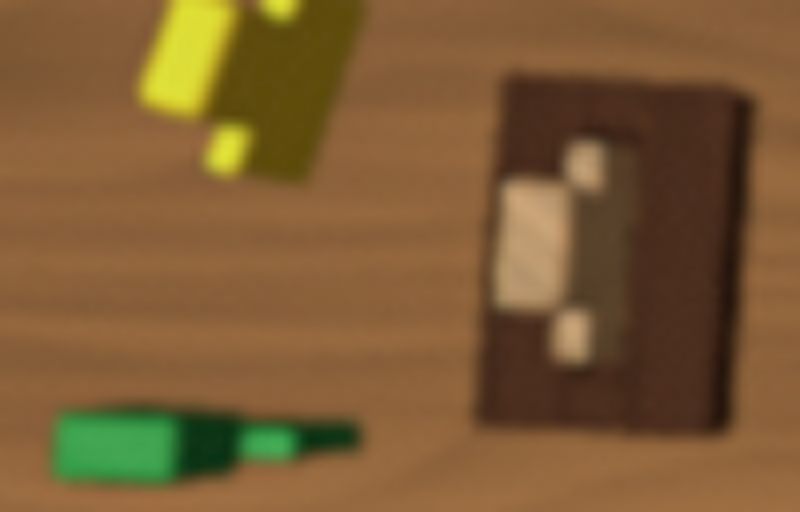

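View pics/s_stand.png

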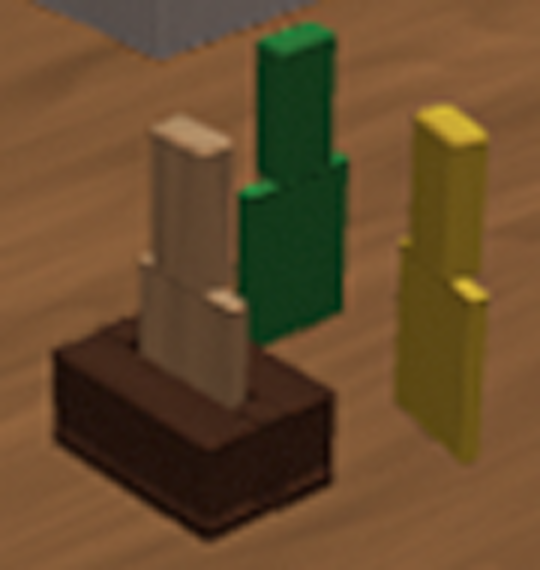

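```bash
cat > h.py <<'E'
import numpy as np, cv2
from plant import r
def px2w(c,uv,z):
    R=cv2.Rodrigues(np.array(c["rvec"]))[0]; t=np.array(c["tvec"]).ravel()
    d=R.T@np.linalg.inv(c["K"])@np.array([uv[0],uv[1],1.]); o=-R.T@t
    return o+d*(z-o[2])/d[2]
def w2px(c,P):
    return cv2.projectPoints(np.atleast_2d(np.array(P,float)),np.array(c["rvec"]),np.array(c["tvec"]),c["K"],None)[0][:,0]
def crop(o,f,u,v): return (o[0]+(u+.5)/f-.5,o[1]+(v+.5)/f-.5)
E
python3 - <<'E'
from h import *
c=r.capture("top"); R=cv2.Rodrigues(np.array(c["rvec"]))[0]; print("cam",-R.T@np.array(c["tvec"]).ravel())
T=lambda u,v,z:px2w(c,crop((255,165),5,u,v),z)
S=lambda u,v,z:px2w(c,crop((140,232),8,u,v),z)
def rect(P,n):
    P=np.array(P); ctr=P.mean(0); 
    l1=(P[1]+P[2]-P[0]-P[3])/2; l2=(P[2]+P[3]-P[0]-P[1])/2
    print(n,ctr.round(4),"len",np.linalg.norm(l1).round(4),np.linalg.norm(l2).round(4),"dir1",np.degrees(np.arctan2(l1[1],l1[0])).round(2),"dir2",np.degrees(np.arctan2(l2[1],l2[0])).round(2)); return ctr
tc=rect([T(57,50,.036),T(756,92,.036),T(750,330,.036),T(40,290,.036)],"track")
rect([S(505,74,.05),S(740,87,.05),S(715,433,.05),S(478,423,.05)],"stand")
rect([S(503,177,.165),S(574,182,.165),S(565,311,.165),S(492,308,.165)],"handle")
rect([S(568,138,.095),S(607,145,.095),S(592,366,.095),S(550,360,.095)],"blade")
a=np.radians(-90-3.3)
for n,u,v,z in [("rollerA",285,80,.045),("rollerB",278,270,.045),("rollc",282,175,.04),("edgeL",246,175,.038),("edgeR",319,180,.038),("folA",586,105,.049),("folB",580,292,.049),("shade1",437,190,.018),("shade2",556,200,.018),("blk",682,200,.047),("blkR",744,200,.047)]:
    p=T(u,v,z); print(n,p.round(4),"along",((p-tc)[:2]@[np.cos(a),np.sin(a)]).round(4), "lat",((p-tc)[:2]@[-np.sin(a),np.cos(a)]).round(4))
print([px2w(c,p,z).round(3) for p,z in [((376,291),.07),((333,160),.096),((164,239),.155),((150,287),.155)]])
print(r.get_state()["time_s"])
E
```

```text
cam [0.40424387 0.11367309 1.09895207]
track [ 0.5845 -0.001   0.036 ] len 0.359 0.1238 dir1 -92.37 dir2 177.43
stand [0.4247 0.2934 0.05  ] len 0.0733 0.1069 dir1 -91.65 dir2 178.11
handle [0.4244 0.2948 0.165 ] len 0.0199 0.0356 dir1 -92.03 dir2 178.17
blade [0.424  0.2947 0.095 ] len 0.0122 0.0652 dir1 -97.89 dir2 178.2
rollerA [0.6385 0.0584 0.045 ] along -0.0624 lat 0.0505
rollerB [0.5408 0.0609 0.045 ] along -0.0593 lat -0.0472
rollc [0.5903 0.0591 0.04  ] along -0.0604 lat 0.0023
edgeL [0.5903 0.0774 0.038 ] along -0.0786 lat 0.0012
edgeR [0.5884 0.0402 0.038 ] along -0.0413 lat 0.0014
folA [ 0.6273 -0.0937  0.049 ] along 0.0901 lat 0.048
folB [ 0.532  -0.0898  0.049 ] along 0.0916 lat -0.0474
shade1 [ 0.5876 -0.0224  0.018 ] along 0.0211 lat 0.0043
shade2 [ 0.5835 -0.0838  0.018 ] along 0.0827 lat 0.0037
blk [ 0.5798 -0.1418  0.047 ] along 0.1408 lat 0.0034
blkR [ 0.5803 -0.1729  0.047 ] along 0.1718 lat 0.0057
[array([ 0.366, -0.097,  0.07 ]), array([0.679, 0.009, 0.096]), array([0.474, 0.394, 0.155]), array([0.368, 0.419, 0.155])]
0.15
```

The wooden paddle in the stand is confirmed by the crops. Its size checks out: handle 19.9 x 35.6 mm, track 359 x 124 mm, stand 73 x 107 mm. The paddle is at (0.424, 0.295) with yaw ≈ -2°, and the track direction is -92.4°. Moving to a point above the paddle now.

Call:
{"name": "send_rows", "arguments": {
  "steps": [
    {"dp": [30,27,0],"roll": -0.1,"jaw": 100},
    {"dp": [75,67,0],"roll": -0.2,"jaw": 100},
    {"dp": [119,107,0],"roll": -0.3,"jaw": 100},
    {"dp": [164,147,0],"roll": -0.4,"jaw": 100},
    {"dp": [209,187,0],"roll": -0.428,"jaw": 100}
  ],
  "newtons": 50
}}

```text
time_s: 0.78
tcp_pos: [0.4055, 0.341, 0.2405]
eef_rot: [-180.0, -0.0, -1.9]
contact_force: [1.6, -0.1, 0.2]
gripper_width: 0.0875
gripper_force: 0.0
```

Call:
{"name": "send_rows", "arguments": {
  "steps": [
    {"dp": [21,47,0],"roll": 0,"jaw": 100},
    {"dp": [21,47,0],"roll": 0,"jaw": 100},
    {"dp": [21,47,30],"roll": 0,"jaw": 100},
    {"dp": [21,47,50],"roll": 0,"jaw": 100},
    {"dp": [21,47,50],"roll": 0,"jaw": 100}
  ]
}}

```text
time_s: 1.4
tcp_pos: [0.4237, 0.295, 0.1891]
eef_rot: [179.8, 0.1, -2.0]
contact_force: [0.6, -0.4, 0.7]
gripper_width: 0.0876
gripper_force: 0.0
```

Run:
```python
from h import *
s=r.get_state(); print(s["tcp_pos"],s["eef_rot"])
```

```text
[0.42373855 0.29498451 0.18914213] [ 1.79849638e+02  1.12107342e-01 -2.03608824e+00]
```

Call:
{"name": "send_rows", "arguments": {
  "steps": [
    {"dp": [1,0,30],"roll": 0,"jaw": 100},
    {"dp": [1,0,55],"roll": 0,"jaw": 100},
    {"dp": [1,0,69],"roll": 0,"jaw": 100},
    {"dp": [1,0,69],"roll": 0,"jaw": 60},
    {"dp": [1,0,69],"roll": 0,"jaw": 40}
  ]
}}

```text
time_s: 2.02
tcp_pos: [0.426, 0.2959, 0.1226]
eef_rot: [-179.9, -0.1, -2.0]
contact_force: [0.4, -0.1, 0.9]
gripper_width: 0.0729
gripper_force: 0.0
```

Call:
{"name": "send_rows", "arguments": {
  "steps": [
    {"dp": [0,0,0],"roll": 0,"jaw": 25},
    {"dp": [0,0,0],"roll": 0,"jaw": 10},
    {"dp": [0,0,0],"roll": 0,"jaw": 0},
    {"dp": [0,0,0],"roll": 0,"jaw": 0},
    {"dp": [0,0,0],"roll": 0,"jaw": 0}
  ]
}}

```text
time_s: 2.65
tcp_pos: [0.4255, 0.2952, 0.1216]
eef_rot: [-180.0, -0.0, -2.1]
contact_force: [0.2, -0.0, 0.8]
gripper_width: 0.023
gripper_force: 0.0
```

Call:
{"name": "send_rows", "arguments": {
  "steps": [
    {"dp": [0,0,0],"roll": 0,"jaw": 0},
    {"dp": [0,0,0],"roll": 0,"jaw": 0},
    {"dp": [0,0,0],"roll": 0,"jaw": 0},
    {"dp": [0,0,0],"roll": 0,"jaw": 0}
  ]
}}

```text
time_s: 3.15
tcp_pos: [0.4255, 0.2951, 0.1215]
eef_rot: [180.0, 0.0, -2.1]
contact_force: [0.0, 1.1, -0.5]
gripper_width: 0.0199
gripper_force: 50.0
```

Call:
{"name": "send_rows", "arguments": {
  "steps": [
    {"dp": [0,0,-10],"roll": 0,"jaw": 0},
    {"dp": [0,0,-30],"roll": 0,"jaw": 0},
    {"dp": [0,0,-55],"roll": 0,"jaw": 0},
    {"dp": [0,0,-80],"roll": 0,"jaw": 0},
    {"dp": [0,0,-80],"roll": 0,"jaw": 0}
  ]
}}

```text
time_s: 3.78
tcp_pos: [0.4263, 0.2961, 0.2041]
eef_rot: [-179.8, -0.2, -2.0]
contact_force: [-0.8, -0.0, -1.5]
gripper_width: 0.0199
gripper_force: 50.0
```

Run:
```python
from h import *
s=r.get_state(); print(s["tcp_pos"],s["eef_rot"],s["gripper_width"],s["gripper_force"])
d=r.capture("scene"); t=r.capture("top")
a=cv2.resize(t["image"][140:300,140:340],None,fx=2.5,fy=2.5); b=cv2.resize(d["image"][60:220,230:430],None,fx=2,fy=2)
b=cv2.copyMakeBorder(b,0,80,0,0,cv2.BORDER_CONSTANT)
cv2.imwrite("pics/lift.png",np.hstack([a,b])[:, :800]); print(a.shape,b.shape)
# top-view check: expected projections of paddle foot/top
```

```text
[0.42634803 0.2960946  0.20406418] [-1.79799811e+02 -1.51095317e-01 -2.04062434e+00] 0.019879933831006336 49.98471558094025
(400, 500, 3) (400, 400, 3)
```

View pics/lift.png

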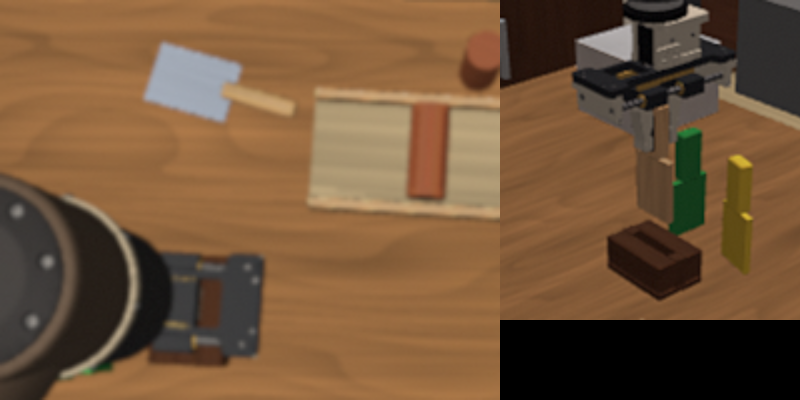

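Paddle is held upright in the gripper at (655,160) in the picture, and the stand's slot at (655,250) is empty. The roller is unmoved. Next I carry the paddle over to the open end of the track.

Call:
{"name": "send_rows", "arguments": {
  "steps": [
    {"dp": [26,25,0],"roll": 0,"jaw": 0},
    {"dp": [65,62,0],"roll": 0.006,"jaw": 0},
    {"dp": [105,100,0],"roll": 0.006,"jaw": 0},
    {"dp": [145,138,0],"roll": 0.006,"jaw": 0},
    {"dp": [170,162,0],"roll": 0.006,"jaw": 0}
  ]
}}

```text
time_s: 4.5
tcp_pos: [0.5904, 0.125, 0.2]
eef_rot: [179.9, 0.1, -2.5]
contact_force: [-0.4, 0.2, -1.1]
gripper_width: 0.0198
gripper_force: 50.0
```

Call:
{"name": "send_rows", "arguments": {
  "steps": [
    {"dp": [0,0,0],"roll": 0,"jaw": 0},
    {"dp": [0,0,0],"roll": 0,"jaw": 0},
    {"dp": [0,0,20],"roll": 0,"jaw": 0},
    {"dp": [0,0,40],"roll": 0,"jaw": 0},
    {"dp": [0,0,40],"roll": 0,"jaw": 0}
  ]
}}

```text
time_s: 5.12
tcp_pos: [0.5879, 0.1276, 0.1601]
eef_rot: [179.9, 0.2, -2.3]
contact_force: [-0.1, -0.1, -1.0]
gripper_width: 0.0195
gripper_force: 50.0
```

Run:
```python
from h import *
s=r.get_state(); print(s["tcp_pos"],s["eef_rot"],s["gripper_width"],s["contact_force"])
d=r.capture("scene"); t=r.capture("top")
a=cv2.resize(t["image"][150:250,250:420],(510,300)); b=cv2.resize(d["image"][190:340,160:380],(510,300+48))
cv2.imwrite("pics/over.png",np.vstack([a,b][::-1])[:600])
s=r.get_state(); print(s["tcp_pos"],s["eef_rot"])
```

```text
[0.58789973 0.12760427 0.16007856] [ 1.79915580e+02  1.76850625e-01 -2.32276907e+00] 0.019497127735503047 [-0.07617685 -0.06523685 -0.97379089]
[0.58948391 0.12789224 0.162128  ] [ 1.79993085e+02 -1.84480123e-02 -2.31817659e+00]
```

View pics/over.png

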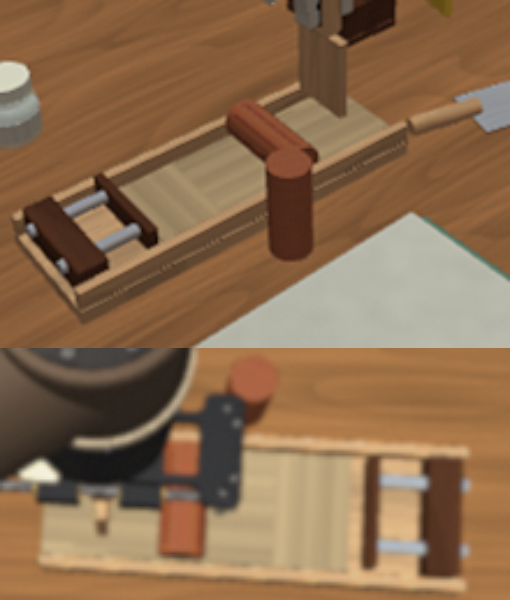

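The paddle hangs in the channel behind the roller (scene part at (325,80)), with the roller about 40 mm ahead. I'll lower the foot to about 4 mm above the floor and close in gently.

Call:
{"name": "send_rows", "arguments": {
  "steps": [
    {"dp": [0,0,14],"roll": 0,"jaw": 0},
    {"dp": [0,0,28],"roll": 0,"jaw": 0},
    {"dp": [0,5,28],"roll": 0,"jaw": 0},
    {"dp": [0,15,28],"roll": 0,"jaw": 0},
    {"dp": [0,25,28],"roll": 0,"jaw": 0}
  ]
}}

```text
time_s: 5.85
tcp_pos: [0.5888, 0.1014, 0.1339]
eef_rot: [-180.0, -0.0, -2.4]
contact_force: [-1.1, 0.5, -0.9]
gripper_width: 0.0199
gripper_force: 50.0
```

Call:
{"name": "send_rows", "arguments": {
  "steps": [
    {"dp": [0,4,0],"roll": 0,"jaw": 0},
    {"dp": [0,8,0],"roll": 0,"jaw": 0},
    {"dp": [0,12,0],"roll": 0,"jaw": 0},
    {"dp": [0,16,0],"roll": 0,"jaw": 0},
    {"dp": [0,20,0],"roll": 0,"jaw": 0}
  ]
}}

```text
time_s: 6.48
tcp_pos: [0.5878, 0.0821, 0.1336]
eef_rot: [-180.0, -0.0, -2.4]
contact_force: [-0.5, 0.7, -1.4]
gripper_width: 0.0197
gripper_force: 50.0
```

Call:
{"name": "send_rows", "arguments": {
  "steps": [
    {"dp": [0,5,0],"roll": 0,"jaw": 0},
    {"dp": [0,10,0],"roll": 0,"jaw": 0},
    {"dp": [0,15,0],"roll": 0,"jaw": 0},
    {"dp": [0,20,0],"roll": 0,"jaw": 0},
    {"dp": [0,25,0],"roll": 0,"jaw": 0}
  ]
}}

```text
time_s: 7.1
tcp_pos: [0.5867, 0.0569, 0.1336]
eef_rot: [-180.0, -0.0, -2.4]
contact_force: [0.2, 0.0, -1.3]
gripper_width: 0.0202
gripper_force: 50.0
```

Call:
{"name": "send_rows", "arguments": {
  "steps": [
    {"dp": [0,5,0],"roll": 0,"jaw": 0},
    {"dp": [0,10,0],"roll": 0,"jaw": 0},
    {"dp": [0,15,0],"roll": 0,"jaw": 0},
    {"dp": [0,20,0],"roll": 0,"jaw": 0},
    {"dp": [0,25,0],"roll": 0,"jaw": 0}
  ]
}}

```text
time_s: 7.72
tcp_pos: [0.5856, 0.0319, 0.1336]
eef_rot: [180.0, -0.0, -2.4]
contact_force: [-0.5, 0.7, -2.7]
gripper_width: 0.02
gripper_force: 50.0
```

Call:
{"name": "send_rows", "arguments": {
  "steps": [
    {"dp": [0,5,0],"roll": 0,"jaw": 0},
    {"dp": [0,10,0],"roll": 0,"jaw": 0},
    {"dp": [0,15,0],"roll": 0,"jaw": 0},
    {"dp": [0,20,0],"roll": 0,"jaw": 0},
    {"dp": [0,25,0],"roll": 0,"jaw": 0}
  ]
}}

```text
time_s: 8.35
tcp_pos: [0.5846, 0.007, 0.1336]
eef_rot: [-180.0, -0.0, -2.4]
contact_force: [0.5, 1.2, -0.8]
gripper_width: 0.0196
gripper_force: 50.0
```

Call:
{"name": "send_rows", "arguments": {
  "steps": [
    {"dp": [0,5,0],"roll": 0,"jaw": 0},
    {"dp": [0,9,0],"roll": 0,"jaw": 0},
    {"dp": [0,13,0],"roll": 0,"jaw": 0},
    {"dp": [0,16,0],"roll": 0,"jaw": 0},
    {"dp": [0,19,0],"roll": 0,"jaw": 0}
  ]
}}

```text
time_s: 8.98
tcp_pos: [0.5838, -0.0118, 0.1336]
eef_rot: [-180.0, 0.0, -2.4]
contact_force: [-0.6, 0.0, -1.7]
gripper_width: 0.0199
gripper_force: 50.0
```

Run:
```python
from h import *
s=r.get_state(); print(s["tcp_pos"],s["contact_force"])
d=r.capture("scene"); t=r.capture("top")
a=cv2.resize(t["image"][165:245,255:415],(640,320),interpolation=cv2.INTER_CUBIC); b=cv2.resize(d["image"][210:310,160:340],(500,278),interpolation=cv2.INTER_CUBIC)
b=cv2.copyMakeBorder(b,0,0,0,140,cv2.BORDER_CONSTANT)
cv2.imwrite("pics/mid.png",np.vstack([a,b]))
```

```text
[ 0.58381972 -0.01184664  0.13356817] [-0.62412331  0.02134951 -1.72303039]
```

View pics/mid.png

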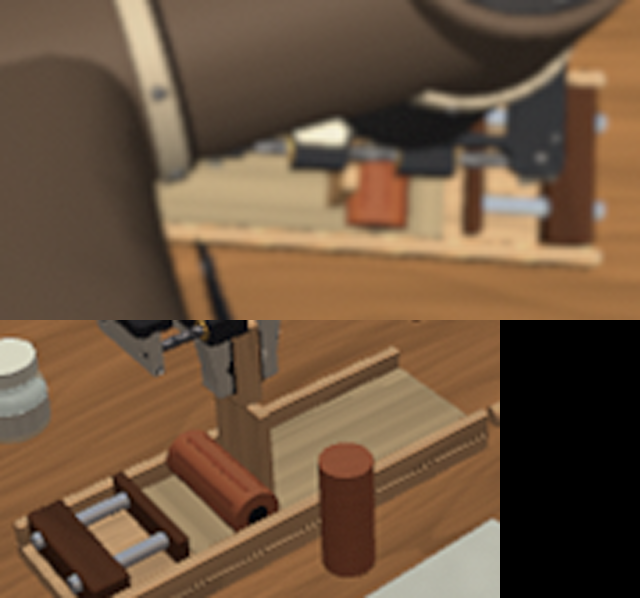

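The roller sits square against the blade (top view (378,195), roller centre ≈ 35 mm along), and the follower has not been reached. Continuing, slower.

Call:
{"name": "send_rows", "arguments": {
  "steps": [
    {"dp": [0,3,0],"roll": 0,"jaw": 0},
    {"dp": [0,7,0],"roll": 0,"jaw": 0},
    {"dp": [0,11,0],"roll": 0,"jaw": 0},
    {"dp": [0,15,0],"roll": 0,"jaw": 0},
    {"dp": [0,19,0],"roll": 0,"jaw": 0}
  ]
}}

```text
time_s: 9.7
tcp_pos: [0.583, -0.031, 0.1336]
eef_rot: [180.0, 0.0, -2.4]
contact_force: [-1.1, -0.2, -0.0]
gripper_width: 0.0198
gripper_force: 50.0
```

Call:
{"name": "send_rows", "arguments": {
  "steps": [
    {"dp": [0,3,0],"roll": 0,"jaw": 0},
    {"dp": [0,6,0],"roll": 0,"jaw": 0},
    {"dp": [0,9,0],"roll": 0,"jaw": 0},
    {"dp": [0,12,0],"roll": 0,"jaw": 0},
    {"dp": [0,14,0],"roll": 0,"jaw": 0}
  ]
}}

```text
time_s: 10.32
tcp_pos: [0.5824, -0.0449, 0.1335]
eef_rot: [180.0, 0.0, -2.4]
contact_force: [0.2, 0.4, -1.4]
gripper_width: 0.0199
gripper_force: 50.0
```

Call:
{"name": "send_rows", "arguments": {
  "steps": [
    {"dp": [0,2,0],"roll": 0,"jaw": 0},
    {"dp": [0,4,0],"roll": 0,"jaw": 0},
    {"dp": [0,6,0],"roll": 0,"jaw": 0},
    {"dp": [0,8,0],"roll": 0,"jaw": 0}
  ]
}}

```text
time_s: 10.82
tcp_pos: [0.5822, -0.0522, 0.1336]
eef_rot: [-180.0, -0.0, -2.4]
contact_force: [-0.2, 3.5, -0.4]
gripper_width: 0.0199
gripper_force: 50.0
```

Call:
{"name": "send_rows", "arguments": {
  "steps": [
    {"dp": [0,1.5,0],"roll": 0,"jaw": 0},
    {"dp": [0,3,0],"roll": 0,"jaw": 0},
    {"dp": [0,4.5,0],"roll": 0,"jaw": 0},
    {"dp": [0,6,0],"roll": 0,"jaw": 0}
  ]
}}

```text
time_s: 11.32
tcp_pos: [0.5819, -0.0587, 0.1335]
eef_rot: [180.0, -0.0, -2.4]
contact_force: [0.5, 3.3, -0.2]
gripper_width: 0.0196
gripper_force: 50.0
```

Call:
{"name": "send_rows", "arguments": {
  "steps": [
    {"dp": [0,1,0],"roll": 0,"jaw": 0},
    {"dp": [0,2,0],"roll": 0,"jaw": 0},
    {"dp": [0,3,0],"roll": 0,"jaw": 0},
    {"dp": [0,4,0],"roll": 0,"jaw": 0}
  ]
}}

```text
time_s: 11.82
tcp_pos: [0.5817, -0.0627, 0.1335]
eef_rot: [180.0, 0.0, -2.4]
contact_force: [0.6, 3.3, -2.2]
gripper_width: 0.0198
gripper_force: 50.0
```

Call:
{"name": "send_rows", "arguments": {
  "steps": [
    {"dp": [0,0.8,0],"roll": 0,"jaw": 0},
    {"dp": [0,1.6,0],"roll": 0,"jaw": 0},
    {"dp": [0,2.4,0],"roll": 0,"jaw": 0},
    {"dp": [0,3,0],"roll": 0,"jaw": 0}
  ]
}}

```text
time_s: 12.32
tcp_pos: [0.5815, -0.0657, 0.1336]
eef_rot: [180.0, 0.0, -2.4]
contact_force: [0.1, 3.1, -2.5]
gripper_width: 0.0198
gripper_force: 50.0
```

Call:
{"name": "send_rows", "arguments": {
  "steps": [
    {"dp": [0,0.5,0],"roll": 0,"jaw": 0},
    {"dp": [0,1,0],"roll": 0,"jaw": 0},
    {"dp": [0,1.5,0],"roll": 0,"jaw": 0}
  ]
}}

```text
time_s: 12.7
tcp_pos: [0.5815, -0.0672, 0.1336]
eef_rot: [180.0, 0.0, -2.4]
contact_force: [0.9, 3.3, -1.9]
gripper_width: 0.0201
gripper_force: 50.0
```

Call:
{"name": "send_rows", "arguments": {
  "steps": [
    {"dp": [0,0.5,0],"roll": 0,"jaw": 0},
    {"dp": [0,1,0],"roll": 0,"jaw": 0}
  ]
}}

```text
time_s: 12.95
tcp_pos: [0.5814, -0.0682, 0.1335]
eef_rot: [180.0, 0.0, -2.4]
contact_force: [-0.7, 2.7, -2.3]
gripper_width: 0.0198
gripper_force: 50.0
```

Call:
{"name": "send_rows", "arguments": {
  "steps": [
    {"dp": [0,0.5,0],"roll": 0,"jaw": 0},
    {"dp": [0,1,0],"roll": 0,"jaw": 0}
  ]
}}

```text
time_s: 13.2
tcp_pos: [0.5814, -0.0692, 0.1336]
eef_rot: [180.0, -0.0, -2.4]
contact_force: [0.5, 3.7, -2.3]
gripper_width: 0.0199
gripper_force: 50.0
```

Call:
{"name": "send_rows", "arguments": {
  "steps": [
    {"dp": [0,0.5,0],"roll": 0,"jaw": 0},
    {"dp": [0,1,0],"roll": 0,"jaw": 0}
  ]
}}

```text
time_s: 13.45
tcp_pos: [0.5814, -0.0702, 0.1336]
eef_rot: [180.0, -0.0, -2.4]
contact_force: [0.1, 3.2, -1.7]
gripper_width: 0.0194
gripper_force: 50.0
```

Call:
{"name": "send_rows", "arguments": {
  "steps": [
    {"dp": [0,0.5,0],"roll": 0,"jaw": 0},
    {"dp": [0,1,0],"roll": 0,"jaw": 0}
  ]
}}

```text
time_s: 13.7
tcp_pos: [0.5813, -0.0712, 0.1336]
eef_rot: [-180.0, -0.0, -2.4]
contact_force: [0.1, 4.2, -2.0]
gripper_width: 0.02
gripper_force: 50.0
```

Call:
{"name": "send_rows", "arguments": {
  "steps": [
    {"dp": [0,0.4,0],"roll": 0,"jaw": 0},
    {"dp": [0,0.8,0],"roll": 0,"jaw": 0}
  ]
}}

```text
time_s: 13.95
tcp_pos: [0.5814, -0.0714, 0.1335]
eef_rot: [-179.9, -0.0, -2.4]
contact_force: [-0.3, 7.7, -1.7]
gripper_width: 0.0197
gripper_force: 50.0
```

Call:
{"name": "send_rows", "arguments": {
  "steps": [
    {"dp": [0,0.2,0],"roll": 0,"jaw": 0},
    {"dp": [0,0.2,0],"roll": 0,"jaw": 0}
  ]
}}

```text
time_s: 14.2
tcp_pos: [0.5814, -0.0714, 0.1335]
eef_rot: [-179.9, -0.0, -2.4]
contact_force: [0.8, 7.1, -2.4]
gripper_width: 0.0196
gripper_force: 50.0
```

Call:
{"name": "send_rows", "arguments": {
  "steps": [
    {"dp": [0,0.4,0],"roll": 0,"jaw": 0},
    {"dp": [0,0.4,0],"roll": 0,"jaw": 0}
  ]
}}

```text
time_s: 14.45
tcp_pos: [0.5813, -0.0715, 0.1334]
eef_rot: [-179.9, -0.0, -2.4]
contact_force: [-1.0, 8.6, -2.1]
gripper_width: 0.0199
gripper_force: 50.0
```

Call:
{"name": "send_rows", "arguments": {
  "steps": [
    {"dp": [0,0.3,0],"roll": 0,"jaw": 0},
    {"dp": [0,0.6,0],"roll": 0,"jaw": 0},
    {"dp": [0,0.6,0],"roll": 0,"jaw": 0},
    {"dp": [0,0.6,0],"roll": 0,"jaw": 0}
  ]
}}

```text
time_s: 14.95
tcp_pos: [0.5814, -0.0717, 0.1334]
eef_rot: [-179.9, -0.0, -2.4]
contact_force: [0.3, 9.3, -2.4]
gripper_width: 0.0198
gripper_force: 50.0
```

Call:
{"name": "send_rows", "arguments": {
  "steps": [
    {"dp": [0,0.4,0],"roll": 0,"jaw": 0},
    {"dp": [0,0.4,0],"roll": 0,"jaw": 0},
    {"dp": [0,0.4,0],"roll": 0,"jaw": 0},
    {"dp": [0,0.4,0],"roll": 0,"jaw": 0}
  ]
}}

```text
time_s: 15.45
tcp_pos: [0.5813, -0.0718, 0.1333]
eef_rot: [-179.9, -0.0, -2.4]
contact_force: [-0.8, 11.1, -2.4]
gripper_width: 0.0197
gripper_force: 50.0
```

Run:
```python
from h import *
s=r.get_state(); print(s["tcp_pos"],s["contact_force"],s["moment"])
d=r.capture("scene"); cv2.imwrite("pics/end.png",cv2.resize(d["image"][220:330,160:310],(750,550),interpolation=cv2.INTER_CUBIC))
```

```text
[ 0.58133523 -0.07181197  0.1333109 ] [-0.78459815 11.1053559  -2.37506137] [ 5.08798123  0.22189804 -0.02058937]
```

View pics/end.png

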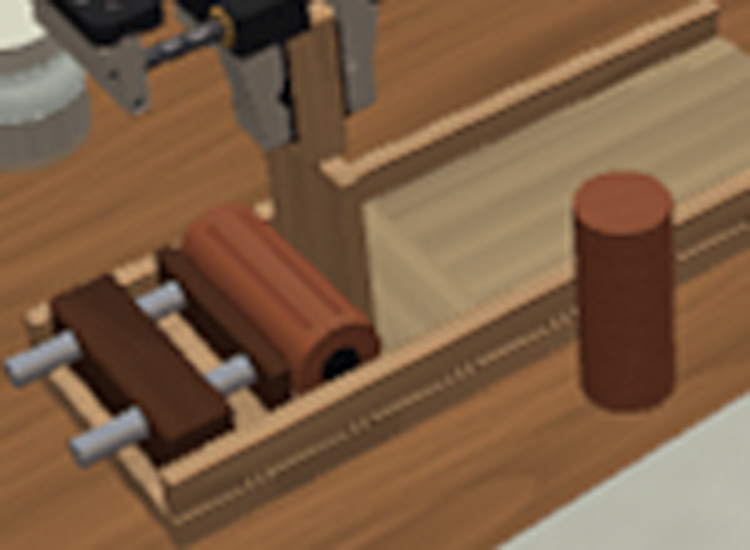

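The picture shows the roller (285,295) seated against the follower, which has been pushed back. The force is 11 N and the stop feels solid. I'll back off gently and lift clear.

Call:
{"name": "send_rows", "arguments": {
  "steps": [
    {"dp": [0,-1,0],"roll": 0,"jaw": 0},
    {"dp": [0,-2.5,0],"roll": 0,"jaw": 0},
    {"dp": [0,-4,0],"roll": 0,"jaw": 0},
    {"dp": [0,-8,0],"roll": 0,"jaw": 0},
    {"dp": [0,-15,0],"roll": 0,"jaw": 0}
  ]
}}

```text
time_s: 16.12
tcp_pos: [0.5818, -0.0587, 0.1336]
eef_rot: [180.0, 0.0, -2.4]
contact_force: [-0.4, 0.0, -1.7]
gripper_width: 0.0198
gripper_force: 50.0
```

Call:
{"name": "send_rows", "arguments": {
  "steps": [
    {"dp": [0,-10,0],"roll": 0,"jaw": 0},
    {"dp": [0,-20,-15],"roll": 0,"jaw": 0},
    {"dp": [0,-30,-35],"roll": 0,"jaw": 0},
    {"dp": [0,-40,-60],"roll": 0,"jaw": 0},
    {"dp": [0,-50,-68],"roll": 0,"jaw": 0}
  ]
}}

```text
time_s: 16.75
tcp_pos: [0.585, -0.0075, 0.2042]
eef_rot: [-180.0, -0.2, -2.4]
contact_force: [0.5, -0.5, -1.1]
gripper_width: 0.0199
gripper_force: 50.0
```

Run:
```python
from h import *
s=r.get_state(); print(s["tcp_pos"],s["contact_force"],s["eef_rot"])
d=r.capture("scene"); cv2.imwrite("pics/back.png",cv2.resize(d["image"][150:330,140:380],(800,600),interpolation=cv2.INTER_CUBIC))
```

```text
[ 0.58502794 -0.00750782  0.20416576] [ 0.54417541 -0.54398322 -1.0648045 ] [-179.95105411   -0.20840383   -2.35873873]
```

View pics/back.png

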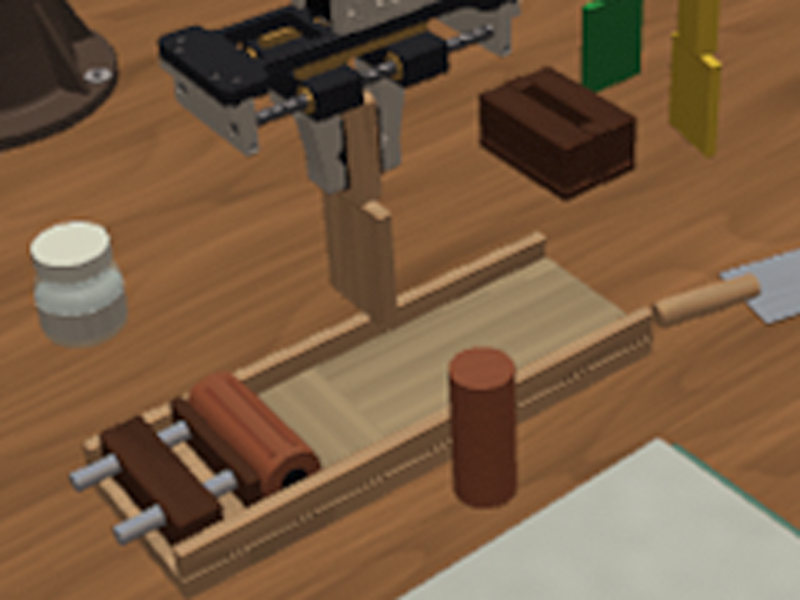

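Roller is seated at (250,440) with the follower right at its front, and the bystanders are undisturbed. Taking the paddle back to the stand.

Call:
{"name": "send_rows", "arguments": {
  "steps": [
    {"dp": [-15,-26,0],"roll": 0,"jaw": 0},
    {"dp": [-43,-74,0],"roll": -0.006,"jaw": 0},
    {"dp": [-72,-124,0],"roll": -0.006,"jaw": 0},
    {"dp": [-100,-174,0],"roll": -0.006,"jaw": 0},
    {"dp": [-128,-222,0],"roll": -0.006,"jaw": 0}
  ]
}}

```text
time_s: 17.42
tcp_pos: [0.464, 0.22, 0.2011]
eef_rot: [180.0, 0.0, -2.0]
contact_force: [2.4, -0.4, -2.5]
gripper_width: 0.02
gripper_force: 50.0
```

Call:
{"name": "send_rows", "arguments": {
  "steps": [
    {"dp": [-24,-42,0],"roll": 0,"jaw": 0},
    {"dp": [-37,-66,0],"roll": 0,"jaw": 0},
    {"dp": [-42.6,-75,0],"roll": 0,"jaw": 0},
    {"dp": [-42.6,-75,0],"roll": 0,"jaw": 0},
    {"dp": [-42.6,-75,0],"roll": 0,"jaw": 0}
  ]
}}

```text
time_s: 18.05
tcp_pos: [0.4257, 0.2942, 0.2013]
eef_rot: [180.0, 0.0, -2.1]
contact_force: [0.2, 0.1, -1.2]
gripper_width: 0.02
gripper_force: 50.0
```

Run:
```python
from h import *
P=[];A=[]
for i in range(6):
    r.capture("scene"); s=r.get_state(); P.append(s["tcp_pos"]);A.append(s["eef_rot"]%360)
print(np.mean(P,0),np.std(P,0),np.mean(A,0))
```

```text
[0.42579889 0.2943146  0.20152688] [5.36506910e-05 1.65945804e-04 6.25704717e-05] [179.99342752 120.00329172 357.88396458]
```

Call:
{"name": "send_rows", "arguments": {
  "steps": [
    {"dp": [0,0,12],"roll": 0,"jaw": 0},
    {"dp": [0,0,25],"roll": 0,"jaw": 0},
    {"dp": [0,0,35],"roll": 0,"jaw": 0},
    {"dp": [0,0,40],"roll": 0,"jaw": 0},
    {"dp": [0,0,45],"roll": 0,"jaw": 0}
  ]
}}

```text
time_s: 18.98
tcp_pos: [0.4255, 0.2951, 0.1562]
eef_rot: [180.0, -0.0, -2.0]
contact_force: [0.4, -0.3, -0.9]
gripper_width: 0.0197
gripper_force: 50.0
```

Call:
{"name": "send_rows", "arguments": {
  "steps": [
    {"dp": [0,0,8],"roll": 0,"jaw": 0},
    {"dp": [0,0,16],"roll": 0,"jaw": 0},
    {"dp": [0,0,24],"roll": 0,"jaw": 0},
    {"dp": [0,0,30],"roll": 0,"jaw": 0},
    {"dp": [0,0,34],"roll": 0,"jaw": 0}
  ]
}}

```text
time_s: 19.6
tcp_pos: [0.4254, 0.2949, 0.1221]
eef_rot: [180.0, 0.0, -2.1]
contact_force: [0.5, 0.3, 0.1]
gripper_width: 0.0197
gripper_force: 50.0
```

Call:
{"name": "send_rows", "arguments": {
  "steps": [
    {"dp": [0,0,0.4],"roll": 0,"jaw": 0},
    {"dp": [0,0,0.8],"roll": 0,"jaw": 0},
    {"dp": [0,0,0.8],"roll": 0,"jaw": 0}
  ]
}}

```text
time_s: 19.98
tcp_pos: [0.4255, 0.2951, 0.122]
eef_rot: [-180.0, -0.0, -2.0]
contact_force: [-0.9, 0.1, -0.7]
gripper_width: 0.0195
gripper_force: 50.0
```

At the grasp height again, with no side load. Opening the jaws.

Call:
{"name": "send_rows", "arguments": {
  "steps": [
    {"dp": [0,0,0],"roll": 0,"jaw": 28},
    {"dp": [0,0,0],"roll": 0,"jaw": 35},
    {"dp": [0,0,0],"roll": 0,"jaw": 50},
    {"dp": [0,0,0],"roll": 0,"jaw": 75},
    {"dp": [0,0,0],"roll": 0,"jaw": 100}
  ]
}}

```text
time_s: 20.6
tcp_pos: [0.4255, 0.2951, 0.1218]
eef_rot: [-180.0, -0.0, -2.0]
contact_force: [0.1, -0.2, 0.2]
gripper_width: 0.0549
gripper_force: 0.0
```

Call:
{"name": "send_rows", "arguments": {
  "steps": [
    {"dp": [0,0,0],"roll": 0,"jaw": 100},
    {"dp": [0,0,0],"roll": 0,"jaw": 100},
    {"dp": [0,0,0],"roll": 0,"jaw": 100},
    {"dp": [0,0,-10],"roll": 0,"jaw": 100},
    {"dp": [0,0,-30],"roll": 0,"jaw": 100}
  ]
}}

```text
time_s: 21.22
tcp_pos: [0.4252, 0.2947, 0.152]
eef_rot: [179.9, 0.0, -2.1]
contact_force: [-0.6, 0.8, 0.2]
gripper_width: 0.0878
gripper_force: 0.0
```

Call:
{"name": "send_rows", "arguments": {
  "steps": [
    {"dp": [0,0,-30],"roll": 0,"jaw": 100},
    {"dp": [0,0,-60],"roll": 0,"jaw": 100},
    {"dp": [0,0,-90],"roll": 0,"jaw": 100},
    {"dp": [-20,-40,-110],"roll": 0,"jaw": 100},
    {"dp": [-40,-90,-110],"roll": 0,"jaw": 100}
  ]
}}

```text
time_s: 21.85
tcp_pos: [0.3891, 0.3876, 0.2652]
eef_rot: [-179.7, -0.1, -2.1]
contact_force: [-0.1, -0.0, -0.0]
gripper_width: 0.0874
gripper_force: 0.0
```

Call:
{"name": "send_rows", "arguments": {
  "steps": [
    {"dp": [-20,-50,0],"roll": 0,"jaw": 100},
    {"dp": [-30,-100,0],"roll": 0,"jaw": 100},
    {"dp": [-30,-150,0],"roll": 0,"jaw": 100},
    {"dp": [-30,-180,0],"roll": 0,"jaw": 100},
    {"dp": [-30,-180,0],"roll": 0,"jaw": 100}
  ]
}}

```text
time_s: 22.48
tcp_pos: [0.3648, 0.569, 0.2611]
eef_rot: [179.9, 0.0, -2.0]
contact_force: [0.1, 0.1, -0.4]
gripper_width: 0.0877
gripper_force: 0.0
```

Verify by numbers, since my picture allowance is used up: compare the stand area with the first pictures and find the roller and follower edges.

Run:
```python
from h import *
t=r.capture("top"); s=r.capture("scene")
for n,c,(y0,y1,x0,x1) in (("top",t,(232,296,190,240)),("scene",s,(135,212,280,318))):
    a=cv2.imread(f"pics/{n}0.png"); d=cv2.absdiff(a,c["image"]).max(2)
    print(n,"stand diff mean/max",d[y0:y1,x0:x1].mean(),d[y0:y1,x0:x1].max(), "shift",cv2.phaseCorrelate(*[cv2.cvtColor(q[y0:y1,x0:x1],cv2.COLOR_BGR2GRAY).astype(np.float32) for q in (a,c["image"])]))
    D=cv2.dilate((d>40).astype(np.uint8),np.ones((5,5))); k=cv2.connectedComponentsWithStats(D)[2][1:]
    print([tuple(map(int,q)) for q in k if q[4]>60])
im=t["image"].astype(int)
for row in (195,205,215):
    x=np.arange(330,410); p=im[row,x]; red=(p[:,2]-p[:,0]>60)&(p[:,2]-p[:,1]>45); print(row,"roller cols",x[red].min(),x[red].max(),[int(v) for v in p[:,2][35:60]])
    tc=np.array([.5845,-.001]); u=np.array([-.0419,-.9991])
    print(" along rear/front",[((px2w(t,(e,row),.037)[:2]-tc)@u).round(4) for e in (x[red].min()-.5,x[red].max()+.5)])
print(r.get_state()["time_s"])
```

```text
top stand diff mean/max 2.2425 55 shift ((0.527576870257743, -0.13710405257980796), 0.945457421541214)
[(301, 181, 21, 41, 807), (362, 184, 26, 43, 1057), (404, 192, 14, 8, 108), (404, 213, 13, 9, 111), (0, 260, 93, 112, 7033)]
scene stand diff mean/max 2.0 29 shift ((-0.06438497973648438, 0.03382953853762416), 0.9875830093026161)
[(80, 0, 23, 76, 882), (147, 0, 14, 44, 331), (321, 7, 84, 78, 3591), (125, 97, 14, 9, 87), (149, 126, 7, 10, 65), (255, 232, 45, 31, 806), (189, 260, 50, 45, 1320), (159, 285, 16, 14, 173), (172, 301, 16, 14, 173)]
195 roller cols 366 380 [121, 121, 134, 143, 150, 157, 158, 152, 149, 149, 146, 140, 138, 138, 127, 98, 71, 70, 76, 85, 110, 137, 148, 151, 152]
 along rear/front [np.float64(0.0779), np.float64(0.116)]
205 roller cols 365 379 [119, 129, 139, 144, 151, 158, 155, 150, 148, 148, 145, 139, 138, 137, 121, 93, 73, 72, 77, 100, 145, 176, 185, 177, 143]
 along rear/front [np.float64(0.0762), np.float64(0.1142)]
215 roller cols 365 379 [118, 131, 142, 148, 156, 162, 156, 150, 149, 147, 140, 137, 141, 137, 121, 90, 74, 75, 80, 107, 141, 155, 155, 151, 145]
 along rear/front [np.float64(0.0771), np.float64(0.1149)]
22.575
```

```bash
python3 -c "
from plant import r
print(r.close_job())"
```

```text
the job is handed in; nothing more can be done
None
```

The job is handed in with no verdict returned: the roller is in its seat against the follower, which I pressed at about 11 N on its solid stop, the paddle is back upright in its stand, and nothing else on the bench was moved.

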